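# Clamp the plaster model and peel its formed tray off over the light plate

## Task

Turn the crank of the small vise clockwise until its sliding jaw has the plaster model firmly clamped, and leave it clamped. Then take the upright pull tab of the formed tray that is stuck on the model and peel the tray off by lifting that corner first, tilting the tray so that it hinges up while the opposite corner still sits on the model. Finish while holding the tray by its tab, right side up and about level, still in the air a few fingers' to a palm's breadth above the middle of the light plate; do not put it down, do not lift the model out of the vise, and leave the other things on the bench alone.

Things in the scene. Friction and masses are not known exactly. Their poses are not given: they have to be found in the camera images.
- vise: Low grey vise fixed to the bench: base 110 (x) x 230 mm (y from -80 to +150), 28 mm high; the model stands on it. Origin on the bench under the middle of the jaw opening. The fixed jaw's face is at y = -40, its top 52 mm above the bench. The sliding jaw closes towards -y. At the +y end a housing, 64 mm high, carries the crank on an upright spindle.
- jaw: The sliding steel jaw, 90 (x) x 22 (y) x 24 mm, its axes parallel to the vise's. Origin at the bottom edge of its gripping face (the jaw extends to +y from there), on the bed. It is driven by the crank, 3.5 mm towards -y per radian, travel 0 to about 18 mm, and stays where it is left (self-locking).
- crank (a joint): Crank angle in rad: 0 = jaw fully open, grows clockwise seen from above (closing), limit 5.2. At angle a the knob stands at spindle + 45 mm * (sin a, cos a) in the vise's x, y. Starts at 0 to 1.4; grips the model at about 4 rad, where it gets stiff. Turns freely with 2 to 4 N at the knob; pushing on to 7 to 12 N clamps firmly. It holds when let go.
- knob_top (a point): Centre of the top face of the crank's upright round black knob: 16 mm in diameter, 36 mm high (top 113 mm above the bench), free to spin on its pin, 45 mm from the spindle axis. It travels in a level circle.
- spindle (a point): Point on the crank's upright turning axis, at the height of the knob's top (113 mm above the bench).
- cast: The plaster model: block 74 (x) x 70 (y, across the jaws) x 34 mm with a low row of teeth 11 mm high on top, loose on the vise bed between the jaws, 0.35 kg, axes about parallel to the vise's. Origin at the centre of its underside. Its flat top is 34 mm above its origin, 10 mm above the jaws.
- tray: Rigid pale formed tray nested on the model, stuck on it: soft wax blebs inside hold its dome by friction (some 8 to 13 N straight up, less by one corner) until it has risen 10 mm. Flange 92 (x) x 88 (y) x 4 mm, underside on the model's flat top, standing out 9 mm all round; a dome 62 x 62 mm, 15 mm above the underside, covers the teeth. About 50 g. Origin at the centre of the flange's underside, z up.
- tab_top (a point): Centre of the top face of the tray's pull tab: an upright block on the tray's +x -y corner, at (39, -37, 32) mm in the tray's frame. It rises 28 mm above the flange, is 10 mm thick and 20 mm long; its length runs along the diagonal from the tray's middle to this corner, so it is gripped across, along the tray's (1, 1) direction.
- tab_corner (a point): Underside of the flange's outer corner below the tab, at (46, -44, 0) mm in the tray's frame.
- far_corner (a point): Underside of the flange's opposite corner, at (-46, 44, 0) mm in the tray's frame: the corner about which the tray hinges when peeled. A firm grip on the tab hardly lets it turn in the fingers, so tilt the gripper along with the tray; at some 0.15 to 0.3 rad of tilt the tray is loose and can be lifted away.
- light_plate: Flat light plate for looking through things, 150 (x) x 130 (y) x 14 mm, fixed to the bench to the right of the vise, grey frame with a white top. Origin at the centre of its underside, on the bench.
- spatula: Bystander: plaster spatula 190 mm long lying on the bench on the robot's side of the vise.
- study_model: Bystander: smaller plaster tooth model, 55 x 62 x 33 mm, beyond the light plate.
- pencil_cup: Bystander: dark pencil cup, 72 mm across, 165 mm high with its pencils.
- spray: Bystander: clear bottle 44 mm across, 120 mm high.
- mix_bowl: Bystander: black rubber bowl, 110 mm across, 60 mm high.
- brush: Bystander: brush 170 mm long lying beyond the vise.
- jar: Bystander: small jar 48 mm across, 50 mm high, near the light plate.
Not all that is in view belongs to the job. What is shaped like the tray but black or purple is not meant.

How it is judged:
By the outcome, as a careful person would: the job done as asked, in the order asked, and still so for the second after the job is handed in, while the arm keeps its last pose, push and grip.
It also fails if it takes over 67 s, if anything falls off the work surface, if the arm or the gripper's body presses on something with over 40 N, if the wrist force passes 120 N, or if a joint passes its speed limit or range.

## Robot

A 6-joint arm with a two-finger parallel gripper is mounted at the origin on the work surface. World frame = base frame: x ahead of the robot, y to its left, z up, the work surface at z = 0. Lengths are in m, angles in rad, forces in N, time in s.
With the tool pointing down it reaches from about 0.375 to 0.9 m from the base axis. Payload 3.1 kg.
Tool frame: the origin (TCP) lies midway between the tips of the shut fingers; the grasp point (between the pads) lies 19 mm behind it; z points along the fingers, y is the line along which they close (so a half turn about z gives the same grasp; the last joint's range is limited). The gripper opens to 85 mm and grips with 20 to 120 N. Pads are 22 mm wide; open, the fingers measure 114 mm over their backs; the gripper's body (76 mm by 85 mm) begins 54 mm behind the grasp point. The pads swing forward as they close: fully open they stand 13 mm farther back than shut.
Start: joints at [1.155, 0.527, 1.433, -0, 1.181, -0.178], TCP at [0.147, 0.607, 0.231] pointing down, gripper open.
Joint ranges: [-3.08, 3.08], [-0.75, 2.2], [0.22, 2.44], [-1.43, 4.57], [0, 2.65], [-2.85, 2.85]. Speed limits (rad/s): [2.79, 2.79, 3.14, 3.14, 3.14, 3.14].

## Interface

Orientations are given as a unit quaternion [x, y, z, w].
In Python, from station import manip gives the robot as it stands.
- The arm moves only by the tool step_arm, never from a script. Its argument "targets" is text: rows parted by semicolons, each of 4 numbers parted by spaces: the shift along the tool's x, y, z in mm, then the turn about the tool's z in degrees. A call has 1 to 12 rows; each row is the pose to reach, as a shift and turn from the pose commanded when the call began, along the tool's axes at that moment; what a row does not reach only later rows make up. A row lasts 1/10 s, in which the tool goes at most 50 mm and 8.59 degrees, less where a joint would pass 70% of its speed; a pose out of reach is approached as far as the arm can. A call with a gripper value outside its range is refused whole. "gripper" is the closure, from 0 (fully open) to 1 (shut), set as the call begins (left out, the last holds). The fingers move at their own pace and stop on an object; "squeeze" is the grip in N (left out, the last holds). Time passes only in rows, so rows that repeat a pose let the fingers close. It gives the time, the measured TCP pose, the force, the opening and the grip force at its end, in the units of the state.
- manip.sense(): the state, without advancing time (a new reading comes with each control period).
- manip.snapshot(name): name is "scene" or "side" or "wrist"; returns the picture (420x560x3 uint8, red, green, blue); there is no depth.
- manip.get_calibration(name): a dict with "fov_y" (degrees; the focal length in pixels is half the picture's height over the tangent of half this angle, whatever the lens; pixels are square), "cx", "cy" (the principal point, pixels), "extrinsics" (4x4, takes a point from camera to world coordinates); the wrist camera has in their place "tool_from_camera" (4x4, takes a point from camera to tool coordinates, whose origin is the TCP and whose axes are the flange's). Camera axes: x right, y down, z forward; pixel columns grow to the right and rows downward; lengths in m; the calibration is good to about 2 mm. A picture is of the moment at which its call begins: read the wrist's pose just before it. get_calibration takes no time and is no camera call.
- manip.sign_off(): hands the job in; it is judged then, once.
Trained networks look in the newest picture that a camera, given by its name, has taken for a name from the list of things; names that differ only in an ending like _2 or _b are one class to them, and where a whole thing is asked for, a point or a joint stands for the part that bears it (a point fixed in the world has none). Each returns a list of dicts, best first, with "p" (0 to 1); they miss things now and then, are a little off and sometimes report something else, mostly with a low value. They report only what shows in the picture. A call takes as long as a camera call. They do not tell look-alikes from the thing itself.
- manip.recognise(camera, query): "position" ([column, row] in pixels, amid what is visible of it).
- manip.masks_of(camera, query): "pixels" (420x560 bool, what is visible of it) and "position" ([column, row] in pixels, amid what is visible of it).
- manip.mark_of(camera, query): "position" ([column, row] in pixels: a listed point, or the origin of a listed thing).
The state is a dict: "t": time; "q": joint angles; "qd": joint speeds; "tau": joint torques, N m; "tcp_pos": TCP position; "tool_rot": TCP orientation; "force": force on the tool from outside, world axes, zero at the start; "ft_torque": the same for the moment, N m; "finger_gap": opening from 0.0 (shut) to 1.0 (fully open); "gripper_force": force on a finger pad.
Only numpy, scipy, OpenCV 4.12 (cv2) and the standard library are available. Lean on these libraries where they do the work, as an engineer would, in place of code of your own. Each camera call takes 0.05 s, during which the arm holds its last target. There are 200 camera calls.

## Working session

There is one attempt and no reset: what is moved stays moved. The work goes in short steps, Python scripts to look and compute and a tool call to move; the robot and the scene stay as the last step left them, time stands still between calls to the robot, and variables do not carry over. Pictures are saved under pics/ and viewed, at most 10 in all, crops included, and the job is handed in when it is done.

Besides the shell and the picture viewer there is one more tool, called after "Call:" as name(argument=value, ...) on one line, values as JSON. step_arm: Moves the arm, as the interface text tells. Its arguments: {"type":"object","properties":{"targets":{"type":"string"},"gripper":{"type":"number"},"squeeze":{"type":"number"}},"required":["targets"]}

```bash
mkdir -p pics; ls; cat > h.py <<'E'
import numpy as np, cv2
from station import manip
from scipy.spatial.transform import Rotation as R
def snap(n,f=None):
    s=manip.sense(); im=manip.snapshot(n)
    if f: cv2.imwrite('pics/'+f,im[:,:,::-1])
    return s,im
def ray(n,px,s=None):
    c=manip.get_calibration(n); f=210/np.tan(np.radians(c['fov_y'])/2)
    if n=='wrist':
        T=np.eye(4);T[:3,:3]=R.from_quat(s['tool_rot']).as_matrix();T[:3,3]=s['tcp_pos'];T=T@np.array(c['tool_from_camera'])
    else: T=np.array(c['extrinsics'])
    d=T[:3,:3]@np.array([(px[0]-c['cx'])/f,(px[1]-c['cy'])/f,1]); return T[:3,3],d
def atz(n,px,z,s=None):
    o,d=ray(n,px,s); return o+d*(z-o[2])/d[2]
def tri(rs):
    A=0;b=0
    for o,d in rs:
        d=d/np.linalg.norm(d);P=np.eye(3)-np.outer(d,d);A=A+P;b=b+P@o
    x=np.linalg.solve(A,b); return x,[np.linalg.norm(np.cross(x-o,d/np.linalg.norm(d))) for o,d in rs]
E
python3 - <<'E'
from h import *
np.set_printoptions(precision=4,suppress=True)
ims=[]
for n in ['scene','side']:
    s,im=snap(n,n+'0.png')
    c=manip.get_calibration(n);print(n,c['fov_y'],np.array(c['extrinsics'])[:3,3])
    for q,z in [('knob_top',.113),('spindle',.113),('tab_top',None),('tab_corner',None),('far_corner',None),('tray',.062),('vise',0),('light_plate',0),('jaw',.028)]:
        r=manip.mark_of(n,q)
        for k in r[:3]: print(q,round(k['p'],2),np.round(k['position'],1), atz(n,k['position'],z if z is not None else {'tab_top':.094}.get(q,.062)))
print(manip.sense())
E
```

```text
pics
scene 49.552519839776515 [1.4176 0.2574 0.8792]
knob_top 0.7 [391.6 274.7] [0.7255 0.3449 0.113 ]
knob_top 0.57 [323.1 211.5] [0.5488 0.1668 0.113 ]
spindle 0.74 [305.9 213.1] [0.5638 0.1252 0.113 ]
tab_top 0.97 [247.9 213.2] [ 0.574  -0.0256  0.094 ]
tab_top 0.9 [338.3 194.3] [0.4489 0.1942 0.094 ]
tab_top 0.79 [233.4 189.5] [ 0.487  -0.0914  0.094 ]
tab_corner 0.93 [232.5 198.7] [ 0.4893 -0.0961  0.062 ]
tab_corner 0.8 [343.5 198.8] [0.4262 0.2083 0.062 ]
tab_corner 0.68 [246.5 224. ] [ 0.5818 -0.0292  0.062 ]
far_corner 0.91 [241.1 173. ] [ 0.3683 -0.1061  0.062 ]
far_corner 0.75 [309.4 182.5] [0.3725 0.1025 0.062 ]
far_corner 0.64 [288.9 207.9] [0.4954 0.0671 0.062 ]
tray 0.82 [265.7 215.3] [0.538  0.0122 0.062 ]
tray 0.77 [328.3 191.3] [0.4018 0.1621 0.062 ]
tray 0.6 [241.1 188.5] [ 0.4402 -0.0852  0.062 ]
vise 0.77 [270.7 235.2] [ 0.5483  0.0269 -0.    ]
light_plate 0.55 [168.  206.9] [ 0.4948 -0.3    -0.    ]
jaw 0.62 [281.5 232.5] [0.5599 0.0603 0.028 ]
side 56.1570767386432 [ 0.3372 -0.5294  0.7959]
knob_top 0.69 [220.2 236.5] [ 0.4248 -0.0192  0.113 ]
knob_top 0.52 [24
[... 930 characters left out ...]
0.1 239.7] [ 0.4359  0.0559 -0.    ]
light_plate 0.42 [263.6 235.6] [0.5397 0.0239 0.    ]
jaw 0.62 [260.3 215.6] [0.5488 0.0657 0.028 ]
jaw 0.62 [239.  211.9] [0.5039 0.0988 0.028 ]
jaw 0.49 [296.4 207.3] [0.6439 0.0538 0.028 ]
{'t': 1.0, 'q': array([ 1.1545,  0.5275,  1.4327, -0.    ,  1.1814, -0.1785]), 'qd': array([ 0.0003,  0.0014,  0.0012, -0.0006, -0.001 ,  0.0014]), 'tau': array([ -0.0006, -44.2323, -17.8426,  -0.0003,   0.0007,  -0.    ]), 'tcp_pos': array([0.1472, 0.6074, 0.2313]), 'tool_rot': array([ 0.1186,  0.9929, -0.    ,  0.    ]), 'force': array([0.1216, 0.0696, 0.1285]), 'ft_torque': array([-0.0232, -0.019 , -0.0013]), 'gripper_force': 0.0, 'finger_gap': 1.0024263867762375}
```

View pics/scene0.png

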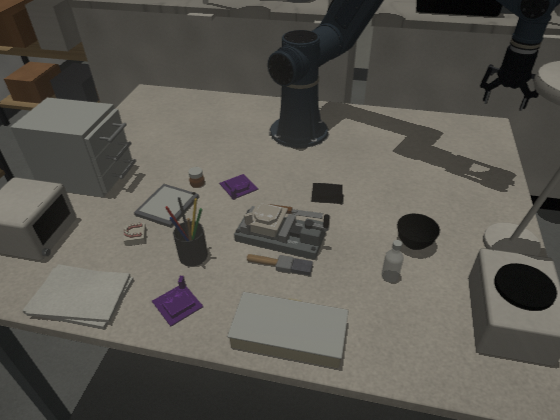

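View pics/side0.png

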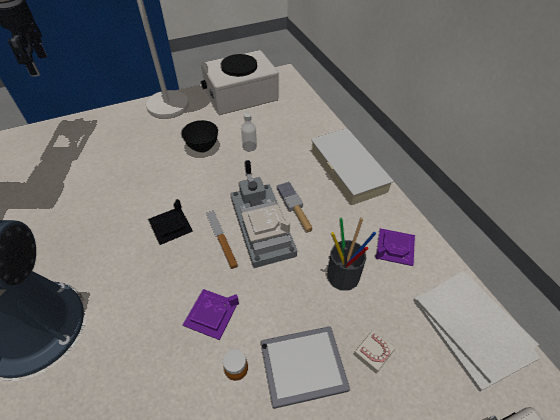

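Candidates for the tray: the pale one on the vise at scene (267,215) / side (264,221), purple at scene (238,186) and (177,303), and black at scene (327,192). By the description I choose the pale one on the vise. The knob is the black upright at scene (323,211) / side (249,163), not the spray bottle at scene (392,275).

```bash
python3 - <<'E'
from h import *
a=cv2.imread('pics/scene0.png')[180:270,220:340];b=cv2.imread('pics/side0.png')[145:275,220:320]
a=cv2.resize(a,(440,330),interpolation=3);b=cv2.resize(b,(340,442),interpolation=3)
m=np.zeros((442,780,3),np.uint8);m[:330,:440]=a;m[:,440:]=b;cv2.imwrite('pics/crop.png',m)
E
```

```text
(no output)
```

View pics/crop.png

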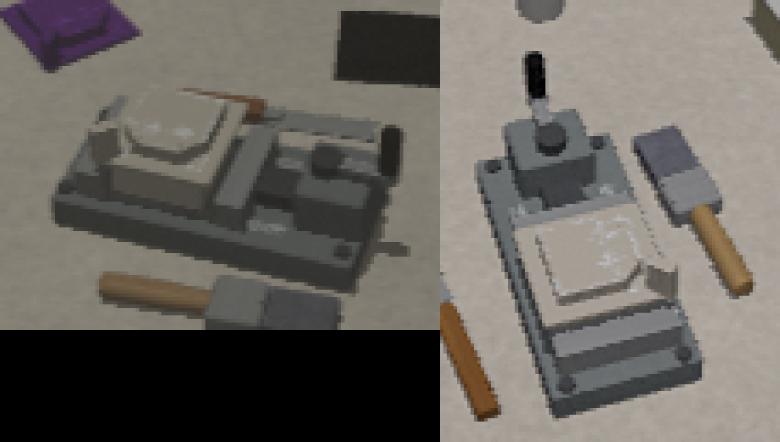

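Call:
step_arm(targets="-510 -408 -90 84;-510 -408 -90 84;-510 -408 -90 84;-510 -408 -90 84;-510 -408 -90 84;-510 -408 -90 84;-510 -408 -90 84;-510 -408 -90 84;-510 -408 -90 84;-510 -408 -90 84;-510 -408 -90 84;-510 -408 -90 84")

```text
t: 2.2
tcp_pos: [0.5118, 0.1354, 0.3138]
tool_rot: [0.753, 0.658, 0.0, 0.0]
force: [1.0, 0.6, -0.8]
finger_gap: 1.0
gripper_force: 0.0
```

The crop shows the pale tray on the model, its tab at the +x -y corner, with the crank and black knob at the +y end. This confirms the choice.

Call:
step_arm(targets="0 0 0 0;0 0 0 0;0 0 0 0")

```text
t: 2.5
tcp_pos: [0.5098, 0.1378, 0.3129]
tool_rot: [0.752, 0.659, -0.0, -0.001]
force: [0.3, 0.7, -0.2]
finger_gap: 1.004
gripper_force: 0.0
```

```bash
cat > m.py <<'E'
from h import *
np.set_printoptions(precision=4,suppress=True)
def run(f):
    s,im=snap('wrist',f)
    print(s['t'],s['tcp_pos'],s['tool_rot'])
    for q,z in [('knob_top',.113),('spindle',.113),('tab_top',.094),('tab_corner',.062),('far_corner',.062),('tray',.062),('vise',0),('jaw',.028),('cast',.028)]:
        for k in manip.mark_of('wrist',q)[:2]: print(q,round(k['p'],2),np.round(k['position'],1), atz('wrist',k['position'],z,s)[:2])
E
python3 -c "from m import *; run('w1.png')"
```

```text
2.5 [0.5098 0.1378 0.3129] [ 0.7524  0.6587 -0.0005 -0.0007]
knob_top 0.44 [319.6 147.9] [0.5607 0.1757]
knob_top 0.25 [382.2 320.3] [ 0.624 -0.066]
spindle 0.74 [322.  183.7] [0.5596 0.1338]
tab_top 0.82 [341.4 288. ] [ 0.5753 -0.0209]
tab_top 0.8 [241.5 331. ] [ 0.4253 -0.0729]
tab_corner 0.87 [340.4 283. ] [ 0.5794 -0.0324]
tab_corner 0.75 [437.9 309.4] [ 0.7259 -0.098 ]
far_corner 0.98 [181.8 328.4] [ 0.3238 -0.0807]
far_corner 0.98 [512.6 290.7] [ 0.8377 -0.0795]
tray 0.79 [477.9 299.6] [ 0.7864 -0.0884]
tray 0.74 [312.2 257.4] [0.5415 0.0151]
vise 0.68 [307.6 238.4] [0.5409 0.0203]
jaw 0.76 [313.1 219.9] [0.5511 0.0611]
```

View pics/w1.png

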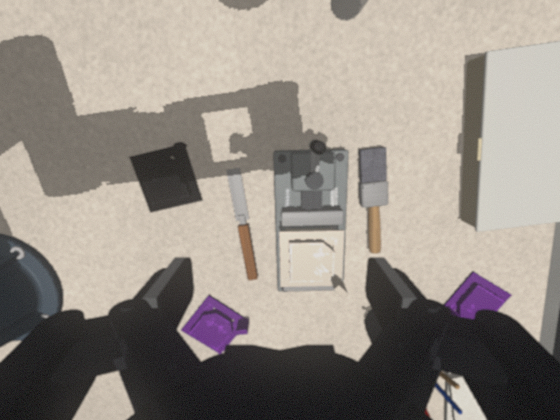

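The wrist view shows the vise upright in the picture, aligned with the tool to within about 1°. The knob top is at (318,147), the spindle at about (314,182) and the tray at (312,257). Next I move closer.

Call:
step_arm(targets="-10 20 45 0;-20 43 90 0;-20 43 90 0;-20 43 90 0;-20 43 90 0")

```text
t: 3.5
tcp_pos: [0.5512, 0.1121, 0.225]
tool_rot: [0.752, 0.659, 0.001, 0.001]
force: [-0.4, -0.1, -0.6]
finger_gap: 0.996
gripper_force: 0.0
```

```bash
python3 -c "
from m import *; run('w2.png')
print(manip.get_calibration('wrist'))"
```

```text
3.5 [0.5512 0.1121 0.225 ] [0.7525 0.6586 0.001  0.0007]
knob_top 0.77 [280.1 129.8] [0.5604 0.1772]
tab_top 0.96 [318.  316.2] [ 0.5758 -0.0224]
tab_top 0.82 [101.8 138.3] [0.3991 0.1908]
tab_corner 0.9 [122.  127.1] [0.4036 0.1999]
tab_corner 0.77 [320.6 302.8] [ 0.5825 -0.0282]
far_corner 0.92 [ 86.6 217.6] [0.3386 0.1123]
far_corner 0.77 [237.7 243.4] [0.4972 0.0605]
tray 0.67 [279.3 275.8] [0.5382 0.0141]
tray 0.64 [102.4 174.3] [0.3699 0.1563]
vise 0.62 [281.2 250.2] [0.5415 0.0182]
vise 0.46 [319.6 301.9] [ 0.5858 -0.0691]
jaw 0.81 [283.5 230.8] [0.5491 0.0561]
{'fov_y': 71.45127784836136, 'cx': 279.1341238600478, 'cy': 209.317524802869, 'tool_from_camera': array([[ 0.0009, -0.9604, -0.2785,  0.0699],
       [ 1.    ,  0.0012, -0.0006, -0.0004],
       [ 0.0009, -0.2785,  0.9604, -0.1416],
       [ 0.    ,  0.    ,  0.    ,  1.    ]])}
```

View pics/w2.png

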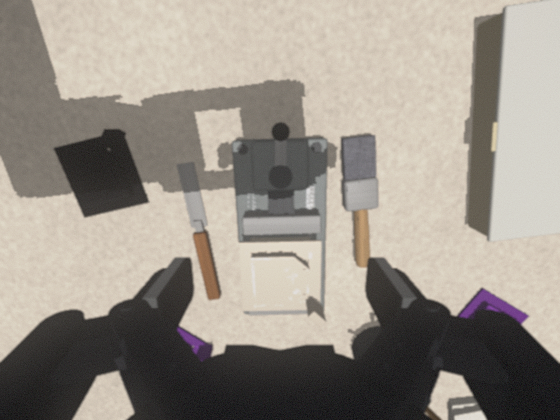

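Knob top is at (280,130) and hub at (280,177), so the crank angle is about 0. The tray is at (279,276). Now I go over the knob, descend and grip.

Call:
step_arm(targets="40 0 30 0;66 0 60 0;66 0 100 0;66 0 138 0;66 0 138 0;66 0 138 0")

```text
t: 4.6
tcp_pos: [0.5595, 0.177, 0.0851]
tool_rot: [0.753, 0.658, -0.001, -0.0]
force: [0.4, -0.3, 0.3]
finger_gap: 1.0
gripper_force: 0.0
```

Call:
step_arm(targets="0 0 0 0;0 0 0 0;0 0 0 0;0 0 0 0;0 0 0 0;0 0 0 0;0 0 0 0;0 0 0 0", gripper=1, squeeze=30)

```text
t: 5.4
tcp_pos: [0.5602, 0.1771, 0.0861]
tool_rot: [0.753, 0.659, 0.001, 0.001]
force: [-0.3, 0.0, 5.3]
finger_gap: 0.171
gripper_force: 29.4
```

```bash
python3 - <<'E'
from h import *
s=manip.sense();print(s['tcp_pos'],s['force'],s['tool_rot'])
v=np.radians(-6.7);u=np.array([-np.sin(v),np.cos(v)]);w=np.array([np.cos(v),np.sin(v)])
M=R.from_quat(s['tool_rot']).as_matrix()[:2,:2]
for a in np.arange(0,5.3,.2):
    d=.045*(np.sin(a)*w+np.cos(a)*u)-.045*u
    print(round(a,1),np.round(M.T@d*1000,1))
E
```

```text
[0.56021683 0.17713319 0.08607994] [-0.34976648  0.04209625  5.33389618] [7.52525478e-01 6.58562575e-01 6.69658683e-04 5.39658389e-04]
0.0 [0. 0.]
0.2 [-0.8  9. ]
0.4 [-3.3 17.6]
0.6 [-7.5 25.5]
0.8 [-13.1  32.5]
1.0 [-20.1  38.2]
1.2 [-28.   42.4]
1.4 [-36.6  44.9]
1.6 [-45.6  45.7]
1.8 [-54.5  44.7]
2.0 [-63.1  41.9]
2.2 [-70.9  37.5]
2.4 [-77.7  31.6]
2.6 [-83.2  24.5]
2.8 [-87.1  16.5]
3.0 [-89.4   7.8]
3.2 [-90.   -1.2]
3.4 [-88.7 -10.1]
3.6 [-85.7 -18.5]
3.8 [-81.  -26.2]
4.0 [-75.  -32.9]
4.2 [-67.7 -38.1]
4.4 [-59.5 -41.9]
4.6 [-50.8 -43.9]
4.8 [-41.8 -44.2]
5.0 [-32.9 -42.6]
5.2 [-24.6 -39.4]
```

Call:
step_arm(targets="0 0 -2 0;0 4 -2 0;-1 9 -2 0;-2 13 -2 0;-3 18 -2 0;-5 22 -2 0;-7 25 -2 0;-7 25 -2 0")

```text
t: 6.2
tcp_pos: [0.584, 0.1667, 0.0866]
tool_rot: [0.753, 0.658, 0.0, 0.0]
force: [1.0, 2.6, -8.6]
finger_gap: 0.173
gripper_force: 30.0
```

Call:
step_arm(targets="-3 4 1 0;-6 7 1 0;-10 10 1 0;-13 13 1 0;-17 15 1 0;-21 17 1 0;-25 19 1 0;-30 20 1 0;-34 20 1 0;-38 21 1 0;-38 21 1 0")

```text
t: 7.3
tcp_pos: [0.5996, 0.1252, 0.0864]
tool_rot: [0.753, 0.658, -0.0, 0.001]
force: [2.7, 0.8, -5.3]
finger_gap: 0.173
gripper_force: 30.3
```

Call:
step_arm(targets="-5 0 0 0;-9 -1 0 0;-14 -2 0 0;-18 -4 0 0;-22 -6 0 0;-26 -8 0 0;-29 -11 0 0;-33 -14 0 0;-36 -18 0 0;-38 -21 0 0;-40 -25 0 0;-42 -29 0 0")

```text
t: 8.5
tcp_pos: [0.5646, 0.0883, 0.0864]
tool_rot: [0.753, 0.659, 0.0, 0.0]
force: [3.6, 0.3, -2.5]
finger_gap: 0.177
gripper_force: 30.5
```

Call:
step_arm(targets="-1 -4 0 0;-2 -9 0 0;-3 -14 0 0;-2 -18 0 0;-1 -22 0 0;-1 -22 0 0")

```text
t: 9.1
tcp_pos: [0.5408, 0.0898, 0.0863]
tool_rot: [0.752, 0.659, -0.002, -0.001]
force: [1.0, -5.1, 0.9]
finger_gap: 0.172
gripper_force: 30.9
```

Call:
step_arm(targets="0 -5 0 0;1 -9 0 0;2 -13 0 0;3 -15 0 0;5 -17 0 0;5 -17 0 0")

```text
t: 9.7
tcp_pos: [0.5259, 0.0981, 0.0863]
tool_rot: [0.752, 0.659, -0.0, -0.0]
force: [3.0, -0.5, 0.2]
finger_gap: 0.173
gripper_force: 30.8
```

Call:
step_arm(targets="1 -2 0 0;2 -4 0 0;3 -6 0 0;3 -6 0 0")

```text
t: 10.1
tcp_pos: [0.5218, 0.102, 0.0863]
tool_rot: [0.753, 0.658, 0.001, 0.0]
force: [4.8, 0.6, -2.1]
finger_gap: 0.17
gripper_force: 30.6
```

Call:
step_arm(targets="2 -2 0 0;5 -5 0 0;5 -5 0 0;5 -5 0 0")

```text
t: 10.5
tcp_pos: [0.5175, 0.1076, 0.0863]
tool_rot: [0.753, 0.658, 0.001, 0.0]
force: [5.3, -0.0, -3.3]
finger_gap: 0.179
gripper_force: 30.6
```

Call:
step_arm(targets="2 -1 0 0;3 -2 0 0;3 -2 0 0;3 -2 0 0")

```text
t: 10.9
tcp_pos: [0.5165, 0.1094, 0.0863]
tool_rot: [0.752, 0.659, 0.0, 0.001]
force: [6.3, -6.0, -3.4]
finger_gap: 0.175
gripper_force: 30.5
```

Call:
step_arm(targets="1 -1 0 0;1 -1 0 0;1 -1 0 0")

```text
t: 11.2
tcp_pos: [0.5161, 0.11, 0.0863]
tool_rot: [0.752, 0.659, 0.0, 0.002]
force: [6.2, -7.1, -3.0]
finger_gap: 0.173
gripper_force: 30.5
```

Call:
step_arm(targets="2 -1 0 0;2 -1 0 0;2 -1 0 0")

```text
t: 11.5
tcp_pos: [0.5154, 0.1115, 0.0864]
tool_rot: [0.752, 0.659, 0.0, 0.002]
force: [5.9, -9.0, -4.1]
finger_gap: 0.175
gripper_force: 30.5
```

Call:
step_arm(targets="0 0 0 0;0 0 0 0;0 0 0 0;0 0 0 0;0 0 -5 0;0 0 -50 0;0 0 -100 0;0 0 -135 0;0 0 -135 0", gripper=0)

```text
t: 12.4
tcp_pos: [0.5169, 0.114, 0.2268]
tool_rot: [0.752, 0.659, 0.004, 0.004]
force: [0.7, 0.5, 0.3]
finger_gap: 1.004
gripper_force: 0.0
```

Call:
step_arm(targets="-45 30 0 -8;-90 65 0 -16;-135 100 0 -24;-183 137 0 -32;-183 137 0 -40;-183 137 0 -46;-183 137 0 -46;-183 137 0 -46")

```text
t: 13.2
tcp_pos: [0.6241, -0.0853, 0.2202]
tool_rot: [0.436, 0.9, -0.0, -0.001]
force: [0.6, 0.3, 0.1]
finger_gap: 1.0
gripper_force: 0.0
```

```bash
python3 - <<'E'
from m import *
run('w3.png')
print('cup',atz('side',(345,285),0),atz('scene',(190,261),0))
for n in ['scene','side']:
    snap(n,n+'1.png')
    for q,z in [('knob_top',.113),('tab_top',.094),('light_plate',0),('tray',.062)]:
        print(n,q,[(round(k['p'],2),np.round(atz(n,k['position'],z)[:2],4)) for k in manip.mark_of(n,q)[:3]])
E
```

```text
13.2 [ 0.6241 -0.0853  0.2202] [ 0.4364  0.8998 -0.0001 -0.0014]
knob_top 0.56 [ 27.9 163. ] [ 0.4312 -0.1875]
tab_top 0.81 [274.6 116.7] [ 0.572  -0.0277]
tab_top 0.67 [98.  92.7] [ 0.441  -0.1061]
tab_corner 0.74 [120.6 101. ] [ 0.4452 -0.1082]
tab_corner 0.57 [277.5 124.9] [ 0.5781 -0.0316]
far_corner 0.94 [19.4 27. ] [ 0.3413 -0.1098]
tray 0.86 [367.3 296. ] [ 0.7791 -0.1174]
tray 0.76 [277.7  59.4] [0.5419 0.0146]
cup [ 0.6562 -0.1806  0.    ] [ 0.6861 -0.1574  0.    ]
scene knob_top [(0.43, array([0.5169, 0.1029]))]
scene tab_top [(0.75, array([ 0.8221, -0.1137])), (0.68, array([ 0.4902, -0.0873])), (0.64, array([0.4432, 0.1984]))]
scene light_plate [(0.7, array([ 0.4963, -0.2984])), (0.41, array([ 0.366 , -0.2578]))]
scene tray [(0.96, array([ 0.8717, -0.1116])), (0.87, array([0.5411, 0.0071])), (0.86, array([ 0.4212, -0.088 ]))]
side knob_top [(0.61, array([0.5199, 0.0973]))]
side tab_top [(0.86, array([0.3678, 0.1338])), (0.61, array([ 0.3967, -0.1534])), (0.6, array([0.5227, 0.1261]))]
side light_plate [(0.69, array([ 0.4929, -0.2962])), (0.31, array([0.5079, 0.117 ]))]
side tray [(0.96, array([0.3342, 0.1052])), (0.68, array([ 0.3566, -0.1485])), (0.68, array([ 0.7886, -0.1652]))]
```

View pics/w3.png

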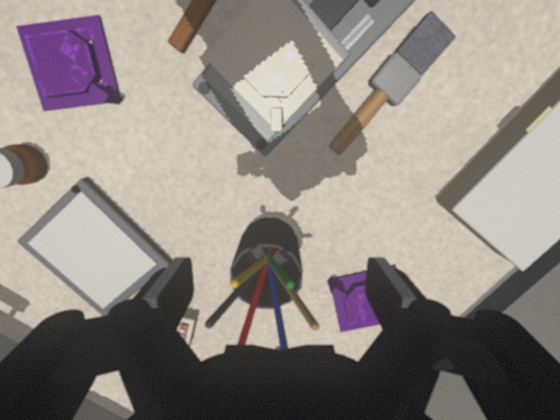

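The tab shows at (276,115), the tray is in the gripper's shadow, and the cup at (266,260) is clear of the path. The crank is at about 4.1 rad after letting go. I take one closer look at the tab.

Call:
step_arm(targets="35 -2 30 0;35 -2 50 0;35 -2 50 0;35 -2 50 0")

```text
t: 14.6
tcp_pos: [0.6027, -0.0601, 0.1716]
tool_rot: [0.435, 0.9, 0.0, 0.0]
force: [1.0, -0.2, 1.3]
finger_gap: 1.0
gripper_force: 0.0
```

```bash
python3 - <<'E'
from m import *
run('w4.png')
im=cv2.imread('pics/w4.png');cv2.imwrite('pics/w4c.png',cv2.resize(im[0:300,130:430],(600,600),interpolation=3))
E
```

```text
14.6 [ 0.6027 -0.0601  0.1716] [0.4354 0.9002 0.     0.0005]
tab_top 0.89 [345.9 343.2] [ 0.7229 -0.1163]
tab_top 0.86 [ 71.9 124.2] [ 0.441 -0.098]
tab_corner 0.92 [278.7 167.6] [ 0.5799 -0.0335]
tab_corner 0.67 [331.2 318.6] [ 0.7155 -0.1196]
tray 0.62 [44.3 91.4] [ 0.3947 -0.1024]
tray 0.62 [377.2 337.2] [ 0.7671 -0.107 ]
jaw 0.67 [267.8 283.4] [ 0.6524 -0.1443]
cast 0.62 [275.9 162.5] [ 0.5776 -0.0351]
```

View pics/w4c.png

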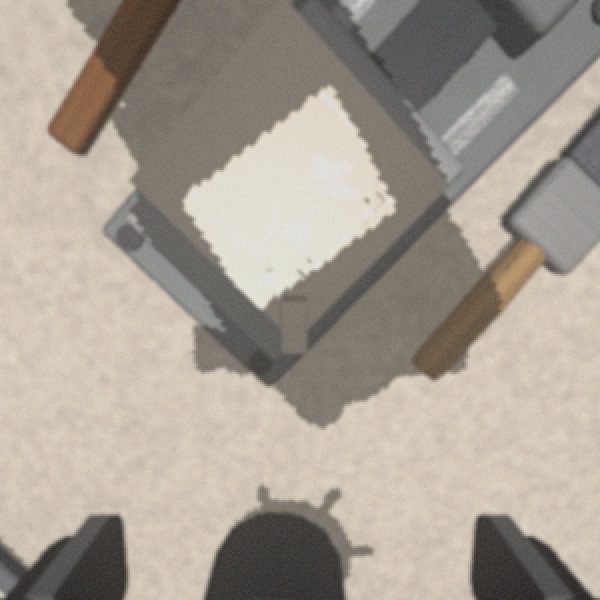

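The tab's top face fills crop (280–308, 298–353), which is centre (277,163) in full pixels. Its size matches 10 x 20 mm.

```bash
python3 - <<'E'
from m import *
s=manip.sense();p=atz('wrist',(277,163),.094,s);M=R.from_quat(s['tool_rot']).as_matrix()
print(p, M.T@(p-s['tcp_pos'])*1000)
E
```

```text
[ 0.5734 -0.0278  0.094 ] [43.0054 -2.5804 77.5061]
```

Call:
step_arm(targets="22 -1 10 0;43 -2 30 0;43 -2 60 0;43 -2 85 0;43 -2 100 0;43 -2 100 0;43 -2 100 0")

```text
t: 15.8
tcp_pos: [0.5739, -0.0273, 0.0713]
tool_rot: [0.435, 0.9, -0.0, 0.0]
force: [0.3, 0.4, -0.1]
finger_gap: 1.001
gripper_force: 0.0
```

Call:
step_arm(targets="0 0 0 0;0 0 0 0;0 0 0 0;0 0 0 0;0 0 0 0;0 0 0 0;0 0 0 0;0 0 0 0;0 0 0 0", gripper=1, squeeze=20)

```text
t: 16.7
tcp_pos: [0.5738, -0.0273, 0.0715]
tool_rot: [0.435, 0.9, -0.0, 0.0]
force: [-0.8, 0.5, 4.1]
finger_gap: 0.116
gripper_force: 24.0
```

```bash
python3 - <<'E'
from m import *
s=manip.sense();print(s['force'],s['ft_torque'],s['finger_gap'])
snap('wrist','w5.png'); a=snap('scene')[1][170:270,210:345,::-1];b=snap('side')[1][140:290,180:330,::-1]
cv2.imwrite('pics/g.png',np.hstack([cv2.resize(a,(432,320)),cv2.resize(b,(320,320))]))
E
```

```text
[-0.8245  0.5309  4.1096] [0.0307 0.144  0.1093] 0.11561465709388158
```

View pics/g.png

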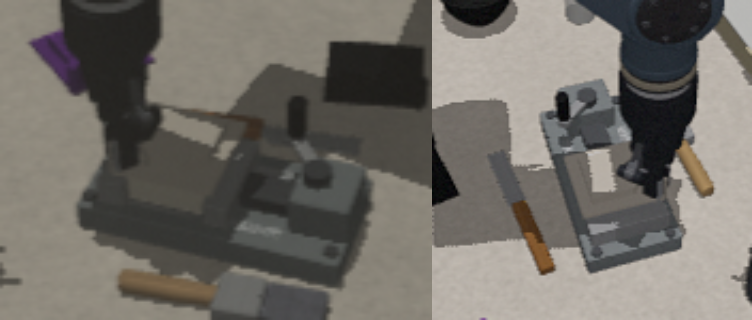

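The opening of 9.9 mm matches the tab, and the crank is holding. Now I start the peel along the hinge arc.

Call:
step_arm(targets="0 0 -1 0;0 0 -2 0;1 0 -3 0;1 0 -4 0;1 0 -5 0;1 0 -6 0;1 0 -6 0")

```text
t: 17.55
tcp_pos: [0.5724, -0.0262, 0.0771]
tool_rot: [0.436, 0.9, 0.0, -0.001]
force: [0.6, 0.3, -6.2]
finger_gap: 0.116
gripper_force: 22.3
```

```bash
python3 -c "
from m import *
s=manip.sense();print(s['force'],s['ft_torque'],s['finger_gap'],s['tool_rot'])"
```

```text
[ 0.5534  0.2614 -6.2263] [-0.092  -0.257  -0.0412] 0.11561016273712081 [ 0.4355  0.9002  0.     -0.0007]
```

Call:
step_arm(targets="0 0 -2 0;1 0 -4 0;1 0 -5 0;2 0 -7 0;2 0 -8 0;3 0 -10 0;3 0 -11 0;3 0 -11 0")

```text
t: 18.35
tcp_pos: [0.5706, -0.0233, 0.0883]
tool_rot: [0.436, 0.9, 0.0, -0.001]
force: [-1.2, 5.3, -4.4]
finger_gap: 0.112
gripper_force: 22.1
```

```bash
cat > g.py <<'E'
from m import *
import sys
def go(f):
    s=manip.sense();print(s['t'],s['force'],s['ft_torque'])
    a=snap('scene')[1][150:250,200:335,::-1];b=snap('side')[1][140:290,180:330,::-1]
    cv2.imwrite('pics/'+f,np.hstack([cv2.resize(a,(432,320),interpolation=3),cv2.resize(b,(320,320),interpolation=3)]))
go(sys.argv[1])
E
python3 g.py g2.png
```

```text
18.35 [-1.1956  5.3458 -4.4264] [ 0.7564  0.0894 -0.0546]
```

View pics/g2.png

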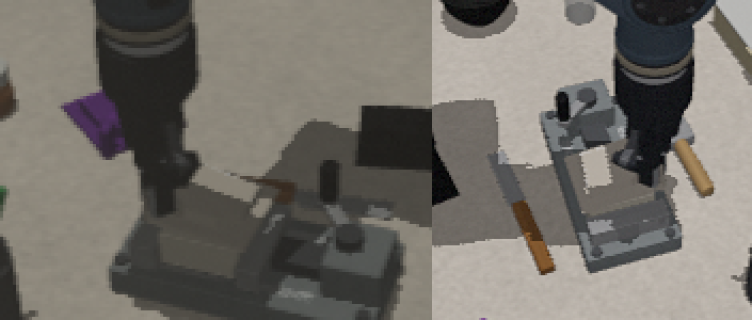

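The scene crop shows the tray hinged up at the tab, at about (180,215) in the crop, with the far edge still on the model. I continue the arc, a little farther inward.

Call:
step_arm(targets="1 0 -1 0;2 0 -3 0;3 0 -5 0;4 0 -7 0;5 0 -8 0;5 0 -8 0")

```text
t: 19.05
tcp_pos: [0.5688, -0.021, 0.0971]
tool_rot: [0.435, 0.9, -0.0, 0.001]
force: [0.7, -0.3, 0.3]
finger_gap: 0.112
gripper_force: 22.5
```

```bash
python3 g.py g3.png
```

```text
19.05 [ 0.6694 -0.3393  0.2668] [-0.0667 -0.0154 -0.0029]
```

The force has dropped to about zero at roughly 0.22 rad, so the tray is loose. I lift it clear and measure the tilt.

Call:
step_arm(targets="0 0 -10 0;0 0 -25 0;0 0 -45 0;0 0 -70 0;0 0 -100 0;0 0 -110 0;0 0 -110 0;0 0 -110 0", squeeze=30)

```text
t: 19.95
tcp_pos: [0.5673, -0.0202, 0.2055]
tool_rot: [0.435, 0.9, -0.0, -0.001]
force: [-0.6, 0.0, -1.7]
finger_gap: 0.109
gripper_force: 32.8
```

```bash
cat > t.py <<'E'
from m import *
def tilt():
    s=manip.sense();print(s['t'],s['tcp_pos'],s['force'])
    M=R.from_quat(s['tool_rot']).as_matrix()
    out={}
    for n in ['scene','side']:
        snap(n,n+'_t.png')
        for q in ['tab_top','tab_corner','far_corner','tray']:
            out[n,q]=[(k['p'],k['position']) for k in manip.mark_of(n,q)]
    for q in ['tab_top','tab_corner','far_corner','tray']:
        best=[]
        for p1,a in out['scene',q]:
            for p2,b in out['side',q]:
                x,e=tri([ray('scene',a),ray('side',b)])
                l=M.T@(x-s['tcp_pos'])*1000
                if np.linalg.norm(l)<170 and max(e)<.012: best.append((round(max(e)*1000,1),round(p1,2),round(p2,2),np.round(l,1),np.round(a),np.round(b)))
        for b in sorted(best,key=lambda b:b[0])[:2]: print(q,*b)
tilt()
E
python3 t.py
```

```text
19.95 [ 0.5673 -0.0202  0.2055] [-0.5666  0.0127 -1.6957]
tab_top 0.1 0.7 0.64 [ -4.4   0.7 -19.9] [246. 172.] [283. 181.]
tab_corner 4.2 0.84 0.62 [-11.3  -1.3   9.6] [245. 181.] [287. 194.]
tab_corner 10.2 0.19 0.62 [-10.4 -10.4  -4. ] [246. 173.] [287. 194.]
far_corner 3.4 0.75 0.74 [110.7  -1.   34.7] [287. 177.] [235. 181.]
tray 1.1 0.8 0.39 [  3.  -72.5  83. ] [241. 187.] [264. 236.]
tray 1.9 0.89 0.84 [40.1  0.7 17.7] [263. 180.] [264. 186.]
```

Tilt is about 0.2 rad, tab side up, and the interface can't tilt the gripper. I'll level the tray by nudging its far corner on the fixed jaw's top ledge, well clear of the model, so that it pivots back in the pads.

Call:
step_arm(targets="-20 -30 0 8;-40 -60 0 16;-60 -90 0 24;-71 -112 0 32;-71 -112 0 40;-71 -112 30 45;-71 -112 65 45;-71 -112 100 45;-71 -112 100 45;-71 -112 100 45", squeeze=20)

```text
t: 21.45
tcp_pos: [0.5243, -0.1454, 0.1062]
tool_rot: [0.747, 0.665, -0.0, -0.0]
force: [0.4, -0.0, -0.1]
finger_gap: 0.109
gripper_force: 32.7
```

```bash
python3 t.py; python3 - <<'E'
import cv2,numpy as np
a=cv2.imread('pics/scene_t.png')[160:270,180:330];b=cv2.imread('pics/side_t.png')[170:330,180:330]
cv2.imwrite('pics/g4.png',np.hstack([cv2.resize(a,(450,330),interpolation=3),cv2.resize(b,(309,330),interpolation=3)]))
E
```

```text
21.45 [ 0.5243 -0.1454  0.1062] [ 0.4224 -0.0408 -0.0849]
tab_top 1.9 0.65 0.64 [ -2.6  -4.9 -22.6] [210. 184.] [286. 264.]
tab_top 6.5 0.91 0.9 [  15.8 -118.4   74.1] [237. 187.] [234. 296.]
tab_corner 0.3 0.66 0.69 [-11.8  -0.7  10.8] [206. 194.] [288. 276.]
tab_corner 4.1 0.96 0.73 [  10.2 -104.3  110.7] [233. 200.] [241. 304.]
tray 3.4 0.84 0.54 [48.6  1.5  9.3] [225. 199.] [279. 251.]
```

View pics/g4.png

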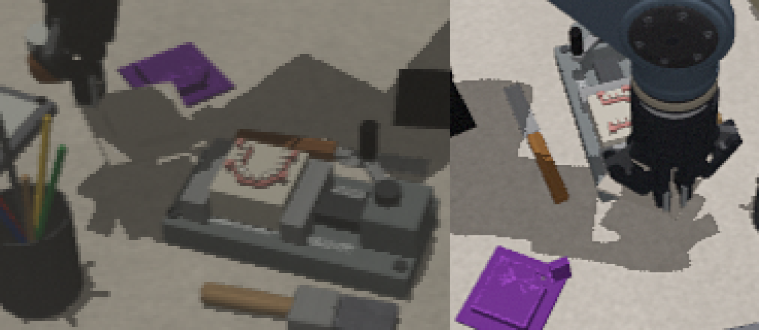

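The scene crop shows the model left in the vise with its teeth bare, and the held tray's far corner at about (205,150), just above the fixed jaw. I lower it gently.

Call:
step_arm(targets="0 0 5 0;0 0 10 0;0 0 14 0;0 0 17 0;0 0 20 0;0 0 22 0;0 0 24 0;0 0 24 0", gripper=1, squeeze=20)

```text
t: 22.75
tcp_pos: [0.5244, -0.1455, 0.0823]
tool_rot: [0.747, 0.665, -0.0, 0.0]
force: [-0.4, -0.4, 1.4]
finger_gap: 0.107
gripper_force: 33.0
```

Call:
step_arm(targets="0 0 2 0;0 0 4 0;0 0 6 0;0 0 8 0;0 0 8 0")

```text
t: 23.25
tcp_pos: [0.5246, -0.1455, 0.0741]
tool_rot: [0.747, 0.665, 0.0, 0.0]
force: [0.5, -1.0, 2.3]
finger_gap: 0.107
gripper_force: 33.2
```

Call:
step_arm(targets="0 0 2 0;0 0 4 0;0 0 6 0;0 0 6 0")

```text
t: 23.65
tcp_pos: [0.5242, -0.1453, 0.0679]
tool_rot: [0.747, 0.665, -0.0, -0.0]
force: [0.6, -2.0, 2.5]
finger_gap: 0.11
gripper_force: 33.2
```

Call:
step_arm(targets="0 0 2 0;0 0 4 0;0 0 6 0;0 0 6 0")

```text
t: 24.05
tcp_pos: [0.5242, -0.1454, 0.0619]
tool_rot: [0.747, 0.665, -0.0, -0.0]
force: [0.6, -1.6, 2.3]
finger_gap: 0.108
gripper_force: 33.3
```

Call:
step_arm(targets="-2 0 -10 0;-4 0 -30 0;-4 0 -60 0;-4 0 -80 0;-4 0 -90 0;-4 0 -90 0;-4 0 -90 0", gripper=1, squeeze=35)

```text
t: 24.75
tcp_pos: [0.5232, -0.149, 0.1517]
tool_rot: [0.747, 0.665, -0.0, -0.001]
force: [0.3, 0.3, -0.7]
finger_gap: 0.109
gripper_force: 34.2
```

```bash
python3 t.py; python3 - <<'E'
from m import *
for n in ['scene','side']:
    for k in manip.masks_of(n,'light_plate')[:1]:
        (c,wh,a)=cv2.minAreaRect(np.argwhere(k['pixels'])[:,::-1].astype(np.float32)); print(n,k['p'],k['position'],atz(n,k['position'],.014))
    print([np.round(atz(n,k['position'],0),4) for k in manip.mark_of(n,'light_plate')[:1]])
E
```

```text
24.75 [ 0.5232 -0.149   0.1517] [ 0.3489  0.2832 -0.7411]
tab_top 3.1 0.72 0.56 [  1.9  -2.9 -14. ] [208. 173.] [287. 254.]
tab_corner 0.5 0.74 0.61 [-13.2  -6.1  15.6] [204. 180.] [286. 268.]
far_corner 6.1 0.61 0.38 [102.9 -18.6  38.8] [248. 192.] [266. 233.]
far_corner 8.5 0.72 0.38 [ 80.  -26.4   4.1] [241. 178.] [266. 233.]
tray 0.5 0.88 0.82 [48.9  3.9  6.1] [223. 184.] [282. 239.]
scene 0.59 [168.0, 205.7] [ 0.5044 -0.2932  0.014 ]
[array([ 0.5091, -0.2936, -0.    ])]
side 0.92 [302.5, 364.7] [ 0.4862 -0.3061  0.014 ]
[array([ 0.4905, -0.299 ,  0.    ])]
```

The tray is now about level: its origin lies 6 mm below the TCP, with about 9 expected. Next I carry it over the plate's middle.

Call:
step_arm(targets="-30 -2 0 0;-70 -4 0 0;-110 -6 0 0;-150 -8 0 0;-185 -10 10 0;-205 -11 30 0;-205 -11 50 0;-205 -11 68 0;-205 -11 68 0;-205 -11 68 0")

```text
t: 26.45
tcp_pos: [0.4893, -0.3517, 0.0842]
tool_rot: [0.747, 0.665, -0.0, -0.0]
force: [-0.0, -0.2, 0.1]
finger_gap: 0.109
gripper_force: 34.2
```

```bash
python3 t.py; python3 - <<'E'
from m import *
for n in ['scene','side']:
    print([np.round(atz(n,k['position'],.113),4) for k in manip.mark_of(n,'knob_top')[:2]])
a=cv2.imread('pics/scene_t.png')[130:280,110:340];b=cv2.imread('pics/side_t.png')[230:410,200:400]
cv2.imwrite('pics/g5.png',np.hstack([cv2.resize(a,(430,280),interpolation=3),cv2.resize(b,(311,280),interpolation=3)]))
E
```

```text
26.45 [ 0.4893 -0.3517  0.0842] [-0.0076 -0.2222  0.0957]
tab_top 1.5 0.7 0.82 [ -1.6  -0.9 -14.3] [145. 177.] [317. 372.]
tab_corner 2.2 0.93 0.55 [-9.6 -3.  16.7] [146. 184.] [318. 384.]
tray 1.4 0.56 0.9 [56.8 -0.   3. ] [165. 186.] [307. 345.]
[array([0.5091, 0.1105, 0.113 ])]
[array([ 0.5902, -0.3685,  0.113 ])]
```

```bash
python3 - <<'E'
from m import *
s,im=snap('wrist','w6.png')
for q in ['tray','tab_corner','far_corner','tab_top']:
    for k in manip.mark_of('wrist',q)[:2]: print(q,round(k['p'],2),np.round(k['position'],1))
for k in manip.masks_of('wrist','tray')[:3]:
    m=k['pixels'].astype(np.uint8); c=max(cv2.findContours(m,0,2)[0],key=cv2.contourArea)
    print(k['p'],np.round(k['position']),m.sum(),cv2.approxPolyDP(cv2.convexHull(c),4,True)[:,0].tolist())
c=manip.get_calibration('wrist');T=np.linalg.inv(np.array(c['tool_from_camera']));f=210/np.tan(np.radians(c['fov_y'])/2)
def pj(p):
    p=T@np.append(np.array(p)/1000,1);return np.round([c['cx']+f*p[0]/p[2],c['cy']+f*p[1]/p[2]],1)
# tray model: grip line at tool x=0; tray diag along x. tilt th (far down +), slip dz
for dz in (0,7):
  for th in (-.2,-.1,0,.1,.2):
    o=[]
    for x,y,z in [(-46,44,0),(46,44,0),(-46,-44,0),(46,-44,0)]:
        X=-(x-39)*.7071+(y+37)*.7071; Y=(x-39)*.7071+(y+37)*.7071; Z=9.5+19
        # pivot at grasp point (0,0,-19)
        o.append(pj([X*np.cos(th)-Z*np.sin(th),Y,-19+X*np.sin(th)+Z*np.cos(th)+dz]))
    print(dz,th,'far',o[0],'++',o[1],'--',o[2],'tabc',o[3])
E
```

```text
tray 0.81 [280.  161.7]
tray 0.47 [ 98.  108.8]
tab_corner 0.78 [280.4 270.4]
far_corner 0.71 [271.7  22.2]
tab_top 0.82 [280.1 282.4]
0.74 [278. 153.] 32419 [[274, 20], [400, 165], [289, 301], [271, 303], [153, 157]]
0.45 [48.  2.] 47 [[53, 0], [51, 5], [43, 1]]
0 -0.2 far [273.  -18.4] ++ [411.7 153.2] -- [141.5 147. ] tabc [279.9 259.1]
0 -0.1 far [273.6  -1.6] ++ [406.2 156.3] -- [147.5 150.3] tabc [279.9 264.3]
0 0 far [274.1  15.2] ++ [401.2 160.3] -- [152.9 154.5] tabc [279.9 269.5]
0 0.1 far [274.5  31.6] ++ [396.7 165.1] -- [157.8 159.4] tabc [279.9 274.9]
0 0.2 far [274.9  47.6] ++ [392.7 170.5] -- [162.2 165. ] tabc [279.9 280.3]
7 -0.2 far [273.3 -10. ] ++ [405.5 151.9] -- [148. 146.] tabc [279.9 253.9]
7 -0.1 far [273.9   5.1] ++ [400.5 154.9] -- [153.4 149.2] tabc [279.9 258.9]
7 0 far [274.4  20.5] ++ [396.  158.8] -- [158.3 153.2] tabc [279.9 263.9]
7 0.1 far [274.8  35.7] ++ [391.9 163.4] -- [162.8 158. ] tabc [279.9 269.1]
7 0.2 far [275.1  50.8] ++ [388.1 168.6] -- [166.9 163.4] tabc [279.9 274.3]
```

The wrist mask corners match a level tray: about 0.03 rad of tilt, no slip in the pads, and some 60 mm above the plate's middle. I hand it in.

```bash
python3 -c "
from station import manip
print(manip.sign_off())"
```

```text
the job is handed in; nothing more can be done
None
```

The job is handed in: the model is clamped (about 10.7 N at the knob), the tray was peeled by its tab corner first, and it is held level about 60 mm above the middle of the light plate; to level it I briefly touched its far corner on the vise's fixed jaw, because the arm could not tilt the gripper.

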